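Find the fuller syrup canister on the balance and dock it

ROBOT

A 6-joint arm with a two-finger parallel gripper is mounted at the origin on a cart in front of the work surface, level with it; the furniture and walls round the work are solid. World frame = base frame: x ahead of the robot, y to its left, z up, the work surface at z = 0. Lengths are in mm, angles in rad, forces in N, time in s.
With the tool pointing down it reaches from about 350 to 975 mm from the base axis. Payload 4.9 kg.
Tool frame: the origin (TCP) lies on the centre line of the jaws, within the pads' length; the fingertips stand 17 mm ahead of it and the grasp point (between the pads) lies 2 mm behind it; z points along the fingers, y is the line along which they close (so a half turn about z gives the same grasp; the last joint's range is limited). The gripper opens to 85 mm and grips with 20 to 120 N. Pads are 22 mm wide; open, the fingers measure 114 mm over their backs; the gripper's body (76 mm by 85 mm) begins 54 mm behind the grasp point. The pads swing forward as they close: fully open they stand 13 mm farther back than shut.
Start: joints at [1.097, 0.053, 1.613, -0, 1.476, -0.119], TCP at [217.116, 586.057, 248.304] pointing down, gripper open.
Joint ranges: [-3.01, 3.01], [-1.01, 2.22], [0.06, 2.58], [-1.02, 4.17], [0.09, 2.62], [-3.14, 3.14]. Speed limits (rad/s): [2.57, 2.57, 3.14, 3.14, 3.14, 3.14].

INTERFACE

Orientations are given as a 3x3 rotation matrix whose columns are the frame's x, y, z axes.
In Python, from cell import env, capture, find_in, silhouettes, landmark_of gives the robot as it stands. The module is installed in compiled form; this text tells all that it offers.
- The arm moves only by the tool carry_out, never from a script. Its argument "rows" is a list of rows, each an object with "translation": the shift along the world's x, y, z in m, a list of three; "dr": the turn, a rotation vector about the world's x, y, z in degrees, a list of three; "fingers": the finger opening in m, from 0 to 0.0854. A call has 1 to 8 rows; each row shifts and turns the commanded pose from where the row before left it; what a row does not reach is not made up. A row lasts 1/8 s, in which the tool goes at most 62.5 mm and 10.7 degrees, less where a joint would pass 70% of its speed; a pose out of reach is approached as far as the arm can. A call with a gripper value outside its range is refused whole. The fingers move at their own pace and stop on an object; the grip force is fixed at half the most. Time passes only in rows, so rows that do not move let the fingers close. It gives the time, the measured TCP pose, the force, the opening and the grip force at its end, in the units of the state.
- env.get_state(): the state, without advancing time (a new reading comes with each control period).
- capture(name): name is "side" or "top"; returns a dict with "img" (480x640x3 uint8, blue, green, red), "range_z" (480x640 float32, mm along the optical axis (not along the pixel's ray), 0 where there is no reading), "fx", "fy", "cx", "cy" (pixels), "dist_coeffs" ([k1, k2, p1, p2, k3] as OpenCV has them; the pictures are not rectified), "R" (3x3) and "t" (3): a world point X has camera coordinates R X + t. Camera axes: x right, y down, z forward; pixel columns grow to the right and rows downward; lengths in mm; the calibration is good to about 2 mm. A picture is of the moment at which its call begins.
- env.sign_off(): hands the job in; it is judged then, once.
Trained networks look in the newest picture that a camera, given by its name, has taken for a name from the list of things; names that differ only in an ending like _2 or _b are one class to them, and where a whole thing is asked for, a point or a joint stands for the part that bears it (a point fixed in the world has none). Each returns a list of dicts, best first, with "conf" (0 to 1); they miss things now and then, are a little off and sometimes report something else, mostly with a low value. They report only what shows in the picture. A call takes as long as a camera call. They do not tell look-alikes from the thing itself.
- find_in(name, camera): "point" ([x, y, z] in mm, in world coordinates, good to about 4 mm: the middle of the surface that is visible of it).
- silhouettes(name, camera): "mask" (480x640 bool, what is visible of it).
- landmark_of(name, camera): "point" ([x, y, z] in mm, in world coordinates, good to about 4 mm: a listed point, or the origin of a listed thing).
The state is a dict: "clock": time; "joints": joint angles; "joint_vel": joint speeds; "effort": joint torques, N m; "position": TCP position; "eef_rot": TCP orientation; "wrist_force": force on the tool from outside, world axes, zero at the start; "ft_torque": the same for the moment, N m; "grip_width": finger opening in mm; "grip_force": force on a finger pad.
Only numpy, scipy, OpenCV 4.12 (cv2) and the standard library are available. Lean on these libraries where they do the work, as an engineer would, in place of code of your own. Each camera call takes 0.05 s, during which the arm holds its last target. There are 200 camera calls.

TASK

One of the two look-alike syrup canisters has more left in it: stand them upright on opposite pans of the balance, setting each down gently without a knock, let go and let the beam come to rest to see which is heavier. Then leave the lighter one standing on its pan, put the heavier one upright into the well of the syrup dock until it meets the seal, press it down with about 15 N (never more than 22 N) for a full second so that the seal takes, and let go. Leave everything else where it stands.

Things in the scene. Friction and masses are not known exactly. Their poses are not given: they have to be found in the camera images.
- canister_a: aluminium syrup canister with a red band and a black cap, a straight cylinder 44 mm in diameter from 3 to 104 mm height (grip it there), then a shoulder and cap up to 122 mm; foot edge chamfered 2 mm. Origin: centre of the foot (valve end, always down), z along its axis to the cap. Weighs 0.2 to 0.45 kg, not known
- canister_b: second canister, same look, size and axes as canister_a; either may be the heavier. Weighs 0.2 to 0.45 kg, not known
- scale: two-pan balance standing fast on the worktop: grey foot 100 x 240 x 14 mm, beam above it along its own y, white reading plate with red pointer on its front (-x). Origin: centre of the underside, z up. It is delicate: more than 20 N on it in all is a knock
- pan_left (a point): centre of the standing floor of the pan at the scale's +y end, 85 mm from the pivot, 90 mm above the worktop when level. Round steel pan 90 mm wide, floor flat to 37 mm radius, rim 5 mm above it. It stays level and moves about 10 mm up or down, giving way to almost no force until it meets its rubber stop (0.5 mm per newton) or the load of the other pan
- pan_right (a point): the same for the pan at the scale's -y end
- beam (a joint): tilt of the balance beam, rad, -0.12 to 0.12, 0 = level; positive: left pan up, right pan down (right load heavier). A difference of 5 % tips it to the stop, smaller ones part of the way; it settles within about 1.5 s
- dock: black syrup dock, fixed, block 100 x 100 mm and 100 mm high with the well in the middle of its top; steel spout and grey drip tray on its front (-x). Origin: centre of the underside of the block, z up
- dock_well (a point): centre of the well's mouth, 100 mm above the worktop. The well is a round upright bore 48 mm in diameter. A rubber seal lies down in it, at a depth set by a screw: somewhere from 20 to 48 mm below the mouth, not measured, to be felt. The seal gives about 0.2 mm per newton, up to 6 mm
- cup: small steel sauce cup, 68 mm wide, 40 mm high, stands on the drip tray under the spout, 95 mm in front (-x) of the well; leave it there. Origin: centre of the underside
- salt_shaker: glass salt shaker, 45 mm wide, 87 mm high, behind the balance; leave alone. Origin: centre of the underside
- mustard_a: yellow squeeze bottle, 199 mm high, at the back; leave alone. Origin: centre of the underside
- mustard_b: second yellow squeeze bottle, 199 mm high, at the back; leave alone. Origin: centre of the underside
- deli_cup: white lidded tub, 114 mm wide, 68 mm high, at the back right; leave alone. Origin: centre of the underside
- tape_roll: roll of tan tape, 104 mm wide, 25 mm high, lying flat behind the balance; leave alone. Origin: centre of the underside
- marker: marker pen, 135 mm long, 17 mm thick, lying behind the dock; leave alone. Origin: centre of the underside
Not all that is in view belongs to the job. Leave any turquoise look-alike of the canister_b alone.

How it is judged:
By the outcome, as a careful person would: the job done as asked, in the order asked, and still so for the second after the job is handed in, with the robot touching nothing.
It also fails if it takes over 72 s, if anything falls off the work surface, if the arm or the gripper's body presses on something with over 40 N, if the wrist force passes 120 N, or if a joint passes its speed limit or range.

## Working session

There is one attempt and no reset: what is moved stays moved. The work goes in short steps, Python scripts to look and compute and a tool call to move; the robot and the scene stay as the last step left them, time stands still between calls to the robot, and variables do not carry over. Pictures are saved under pics/ and viewed, at most 10 in all, crops included, and the job is handed in when it is done.

Besides the shell and the picture viewer there is one more tool, called as name(argument=value, ...) on one line, values as JSON. carry_out: Moves the arm, as the interface text tells. Its arguments: {"type":"object","properties":{"rows":{"type":"array","items":{"type":"object","properties":{"translation":{"type":"array","items":{"type":"number"}},"dr":{"type":"array","items":{"type":"number"}},"fingers":{"type":"number"}}}}},"required":["rows"]}

```bash
mkdir -p pics
cat > h.py <<'E'
from cell import env, capture, find_in, silhouettes, landmark_of
import numpy as np, cv2
def cloud(c):
    z=c["range_z"]; v,u=np.mgrid[0:480,0:640]
    K=np.array([[c["fx"],0,c["cx"]],[0,c["fy"],c["cy"]],[0,0,1.]])
    n=cv2.undistortPoints(np.stack([u,v],-1).reshape(-1,1,2).astype(np.float64),K,np.array(c["dist_coeffs"],float)).reshape(480,640,2)
    P=np.dstack([n[...,0]*z,n[...,1]*z,z])
    W=(P-np.array(c["t"]))@np.array(c["R"])
    W[z==0]=np.nan
    return W
def pix(p): return None
E
cat > a.py <<'E'
from h import *
s=env.get_state(); print({k:np.round(v,3).tolist() for k,v in s.items()})
ims=[]
for cam in("top","side"):
    c=capture(cam); W=cloud(c); np.save(cam+".npy",W); cv2.imwrite(f"pics/{cam}0.png",c["img"])
    print(cam,"campos",np.round(-np.array(c["R"]).T@np.array(c["t"])))
    for n in("canister_a","scale","dock","cup"):
        for d in silhouettes(n,cam):
            m=d["mask"]; v,u=np.nonzero(m); Q=W[m]
            print(n,"sil",round(d["conf"],2),u.mean().round(),v.mean().round(),m.sum(),np.round(np.nanpercentile(Q,[2,50,98],axis=0)).tolist())
    for n in("canister_a","scale","pan_left","pan_right","dock","dock_well"):
        print(n,"lm",[(np.round(d["point"]).tolist(),round(d["conf"],2)) for d in landmark_of(n,cam)])
E
python3 a.py
```

```text
{'clock': 0.0, 'joints': [1.097, 0.053, 1.614, -0.0, 1.476, -0.119], 'joint_vel': [0.001, 0.002, 0.002, 0.001, 0.0, 0.0], 'effort': [-0.003, -39.372, -37.015, -0.0, 0.007, 0.0], 'position': [216.859, 585.536, 247.06], 'eef_rot': [[-0.938, 0.347, -0.001], [0.347, 0.938, -0.002], [0.0, -0.002, -1.0]], 'wrist_force': [-0.249, 0.206, -0.391], 'ft_torque': [-0.029, -0.014, 0.018], 'grip_force': 0.0, 'grip_width': 85.798}
top campos [466. -99. 954.]
canister_a sil 0.91 180.0 310.0 743 [[364.0, 176.0, -1.0], [395.0, 187.0, 104.0], [414.0, 228.0, 123.0]]
canister_a sil 0.75 226.0 338.0 645 [[314.0, 82.0, 3.0], [338.0, 95.0, 108.0], [354.0, 123.0, 123.0]]
canister_a sil 0.65 197.0 261.0 639 [[471.0, 139.0, 7.0], [491.0, 150.0, 107.0], [512.0, 179.0, 123.0]]
scale sil 0.81 324.0 284.0 5591 [[388.0, -218.0, 10.0], [438.0, -100.0, 88.0], [486.0, 18.0, 95.0]]
dock sil 0.79 467.0 279.0 4102 [[319.0, -449.0, 5.0], [448.0, -386.0, 95.0], [511.0, -348.0, 102.0]]
cup sil 0.79 462.0 314.0 791 [[337.0, -422.0, 6.0], [363.0, -392.0, 19.0], [401.0, -356.0, 67.0]]
canister_a lm [([490.0, 161.0, -4.0], 0.98
[... 465 characters left out ...]
], [374.0, 193.0, 69.0], [397.0, 216.0, 122.0]]
scale sil 0.61 329.0 269.0 3679 [[384.0, -218.0, 6.0], [422.0, -123.0, 50.0], [480.0, 9.0, 97.0]]
dock sil 0.82 446.0 273.0 2577 [[311.0, -450.0, 4.0], [410.0, -399.0, 75.0], [501.0, -350.0, 102.0]]
dock sil 0.37 410.0 226.0 1163 [[623.0, -379.0, 6.0], [653.0, -329.0, 60.0], [729.0, -282.0, 69.0]]
cup sil 0.64 443.0 292.0 652 [[335.0, -420.0, 9.0], [375.0, -389.0, 35.0], [402.0, -359.0, 51.0]]
canister_a lm [([492.0, 160.0, 0.0], 0.9)]
scale lm [([433.0, -96.0, -2.0], 0.73)]
pan_left lm [([426.0, -15.0, 92.0], 0.67)]
pan_right lm [([437.0, -186.0, 87.0], 0.94)]
dock lm [([456.0, -404.0, 2.0], 0.96)]
dock_well lm [([461.0, -407.0, 101.0], 0.66)]
```

```bash
python3 -c "
import cv2
a=cv2.imread('pics/top0.png');b=cv2.imread('pics/side0.png')
cv2.imwrite('pics/v1.png',cv2.resize(a,(800,600)))
x=cv2.resize(a[220:390,140:270],(390,510));y=cv2.resize(b[200:340,150:280],(400,430));
import numpy as np
o=np.zeros((510,790,3),'u1');o[:,:390]=x;o[:430,390:]=y
cv2.imwrite('pics/v2.png',o)
cv2.imwrite('pics/v3.png',cv2.resize(b,(800,600)))"
```

```text
(no output)
```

View pics/v1.png

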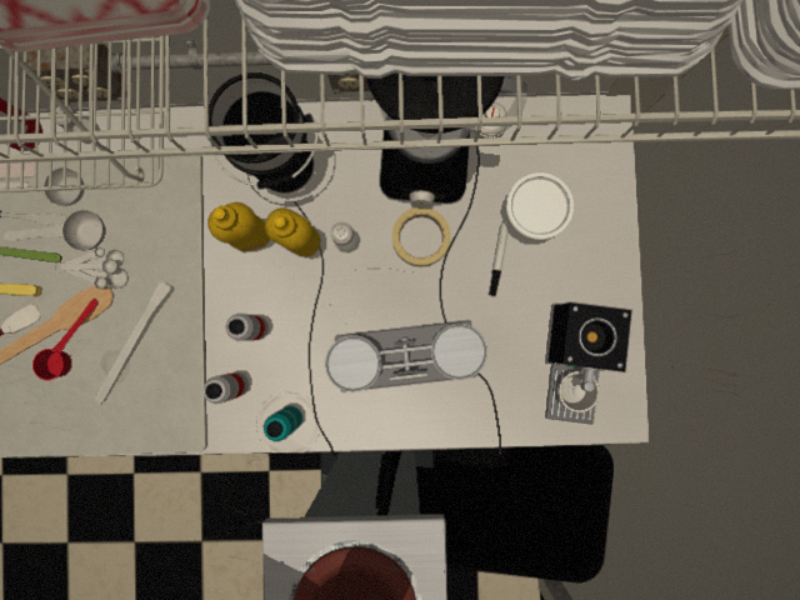

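View pics/v2.png

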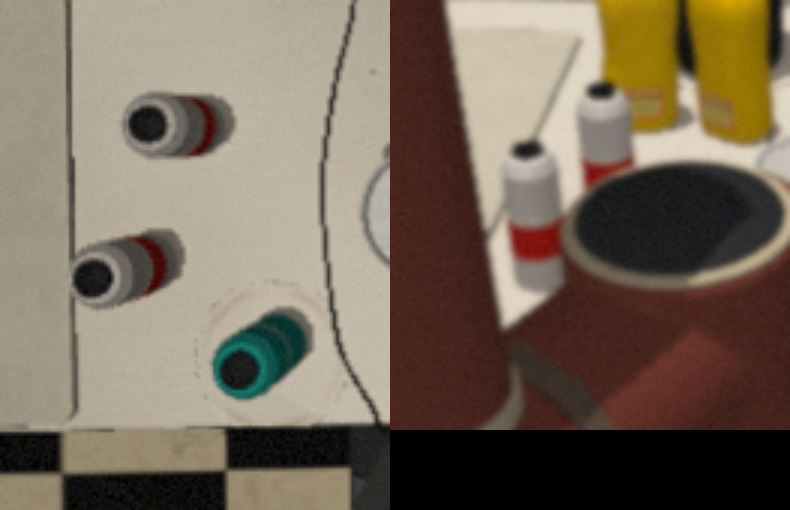

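View pics/v3.png

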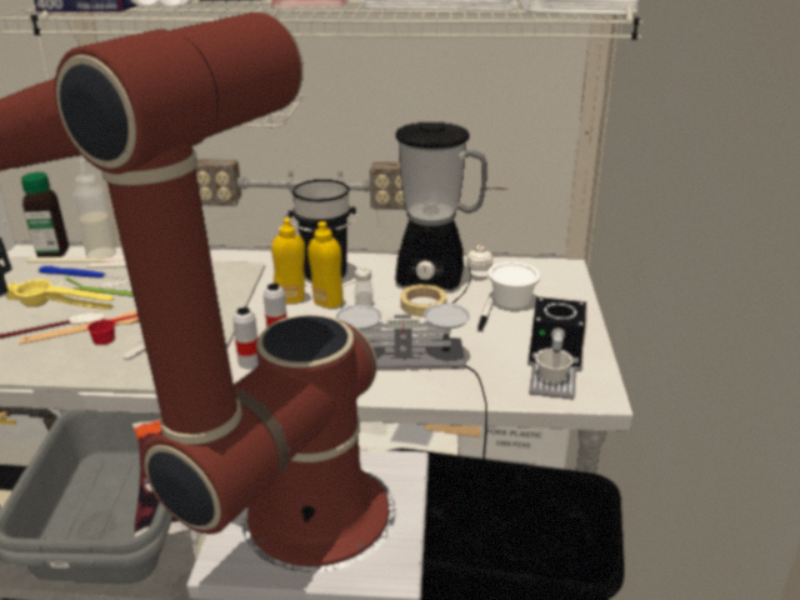

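Candidates (top image, 640-px): red-band canisters at (180,310) and (197,261), and a turquoise look-alike at (226,338), which I'll leave alone. The crop confirms the red bands and black caps on the first two. Next step is refining the positions geometrically.

```bash
cat > b.py <<'E'
from h import *
from scipy.optimize import least_squares
T=np.load("top.npy").reshape(-1,3);S=np.load("side.npy").reshape(-1,3)
def near(P,x,y,r,z0,z1):
    return P[(np.hypot(P[:,0]-x,P[:,1]-y)<r)&(P[:,2]>z0)&(P[:,2]<z1)]
def circ(Q,r,x,y):
    f=lambda p:np.hypot(Q[:,0]-p[0],Q[:,1]-p[1])-r
    s=least_squares(f,[x,y],loss="soft_l1",f_scale=1.5); return s.x.round(1),len(Q),np.abs(s.fun).mean().round(2)
for x,y in((392,198),(490,160)):
    for n,P in(("top",T),("side",S)):
        C=near(P,x,y,32,112,130); B=near(P,x,y,40,15,98)
        print("can",n,"cap",C[:,:2].mean(0).round(1),len(C),np.percentile(C[:,2],90).round(1),"body",circ(B,22,x,y))
for x,y in((427,-17),(441,-184)):
    for n,P in(("top",T),("side",S)):
        C=near(P,x,y,60,75,110); F=near(P,x,y,30,75,110)
        m=C[:,:2]; print("pan",n,((m.min(0)+m.max(0))/2).round(1),(m.max(0)-m.min(0)).round(),"floor z",np.median(F[:,2]).round(1))
for n,P in(("top",T),("side",S)):
    C=near(P,458,-404,75,96,106); m=C[:,:2]
    h=cv2.minAreaRect(m.astype(np.float32)); print("dock",n,h,np.median(C[:,2]))
    I=near(P,458,-404,20,0,90); print("in well",len(I),np.percentile(I[:,2],[5,25,50,75,95]).round(1) if len(I) else "")
    C=near(P,458,-404,34,92,110); print(" ring inner fit",circ(C[np.argsort(np.hypot(C[:,0]-458,C[:,1]+404))[:40]],24,458,-404), np.percentile(C[:,2],[5,50,95]).round(1))
E
python3 b.py
```

```text
can top cap [393.3 196.7] 245 122.1 body (array([392.9, 198.4]), 264, np.float64(0.37))
can side cap [384.9 195.9] 94 122.8 body (array([391.6, 198. ]), 492, np.float64(1.9))
can top cap [491.6 159.2] 237 122.2 body (array([491.9, 161.3]), 215, np.float64(0.34))
can side cap [483.5 160.7] 86 121.9 body (array([489.8, 162.2]), 310, np.float64(2.03))
pan top [429.4 -22.3] [ 87. 101.] floor z 89.2
pan side [426.9 -15.9] [91. 87.] floor z 89.5
pan top [ 443.  -184.8] [87. 88.] floor z 89.2
pan side [ 442.1 -185.8] [99. 87.] floor z 89.6
dock top ((461.0458068847656, -403.6749572753906), (101.51881408691406, 100.45706176757812), 81.3332290649414) 99.15997660225491
in well 265 [71.5 72.8 73.7 74.8 76.1]
 ring inner fit (array([ 459.6, -404.1]), 40, np.float64(0.66)) [ 95.1  98.7 101.8]
dock side ((455.6423034667969, -404.7774658203125), (101.04241180419922, 110.39437103271484), 81.82264709472656) 99.6417498366047
in well 8 [77.5 78.9 79.9 86.2 87. ]
 ring inner fit (array([ 456.9, -404. ]), 40, np.float64(1.03)) [ 93.7  99.2 102.5]
```

carry_out(rows=[{"translation": [0.022, -0.049, 0], "dr": [0, 0, 2.9], "fingers": 0.085}, {"translation": [0.022, -0.049, 0], "dr": [0, 0, 2.9], "fingers": 0.085}, {"translation": [0.022, -0.049, 0], "dr": [0, 0, 2.9], "fingers": 0.085}, {"translation": [0.022, -0.049, 0], "dr": [0, 0, 2.9], "fingers": 0.085}, {"translation": [0.022, -0.049, 0], "dr": [0, 0, 2.9], "fingers": 0.085}, {"translation": [0.022, -0.049, 0], "dr": [0, 0, 2.9], "fingers": 0.085}, {"translation": [0.022, -0.049, 0], "dr": [0, 0, 2.9], "fingers": 0.085}, {"translation": [0.022, -0.044, 0], "dr": [0, 0, 0], "fingers": 0.085}])

```text
clock: 2.1
position: [393.6, 197.4, 248.6]
eef_rot: [[-1.0, 0.0, 0.001], [0.0, 1.0, 0.0], [-0.001, 0.0, -1.0]]
wrist_force: [0.7, 0.9, -0.1]
grip_width: 85.0
grip_force: 0.0
```

carry_out(rows=[{"translation": [-0.001, 0.001, -0.045], "dr": [0, 0, 0], "fingers": 0.085}, {"translation": [0, 0, -0.045], "dr": [0, 0, 0], "fingers": 0.085}, {"translation": [0, 0, -0.045], "dr": [0, 0, 0], "fingers": 0.085}, {"translation": [0, 0, -0.033], "dr": [0, 0, 0], "fingers": 0.07}, {"translation": [0, 0, 0], "dr": [0, 0, 0], "fingers": 0.04}, {"translation": [0, 0, 0], "dr": [0, 0, 0], "fingers": 0.03}, {"translation": [0, 0, 0], "dr": [0, 0, 0], "fingers": 0.03}, {"translation": [0, 0, 0], "dr": [0, 0, 0], "fingers": 0.03}])

```text
clock: 3.1
position: [392.6, 200.2, 81.2]
eef_rot: [[-1.0, 0.0, 0.002], [0.0, 1.0, 0.0], [-0.002, 0.0, -1.0]]
wrist_force: [-0.7, 1.0, -3.1]
grip_width: 42.7
grip_force: 61.1
```

carry_out(rows=[{"translation": [0, 0, 0.03], "dr": [0, 0, 0], "fingers": 0.03}, {"translation": [0, 0, 0.05], "dr": [0, 0, 0], "fingers": 0.03}, {"translation": [0, 0, 0.05], "dr": [0, 0, 0], "fingers": 0.03}, {"translation": [0.007, -0.04, 0.02], "dr": [0, 0, 0], "fingers": 0.03}, {"translation": [0.009, -0.055, 0], "dr": [0, 0, 0], "fingers": 0.03}, {"translation": [0.009, -0.055, 0], "dr": [0, 0, 0], "fingers": 0.03}, {"translation": [0.009, -0.05, 0], "dr": [0, 0, 0], "fingers": 0.03}, {"translation": [0.002, -0.016, 0], "dr": [0, 0, 0], "fingers": 0.03}])

```text
clock: 4.1
position: [428.2, -18.2, 230.7]
eef_rot: [[-1.0, 0.004, 0.001], [0.004, 1.0, -0.0], [-0.001, -0.0, -1.0]]
wrist_force: [0.3, 0.1, -3.3]
grip_width: 42.7
grip_force: 62.8
```

carry_out(rows=[{"translation": [0, 0, -0.02], "dr": [0, 0, 0], "fingers": 0.03}, {"translation": [0, 0, 0], "dr": [0, 0, 0], "fingers": 0.03}, {"translation": [0, 0, 0], "dr": [0, 0, 0], "fingers": 0.03}])

```text
clock: 4.47
position: [427.7, -14.7, 209.6]
eef_rot: [[-1.0, -0.002, -0.001], [-0.002, 1.0, 0.001], [0.001, 0.001, -1.0]]
wrist_force: [-0.5, -0.2, -2.9]
grip_width: 42.9
grip_force: 62.8
```

```bash
cat > c.py <<'E'
from h import *
import sys
exec(open("b.py").read().split("for x,y")[0].split("T=np")[0])
c=capture("top");T=cloud(c).reshape(-1,3);np.save("t1.npy",T);cv2.imwrite("pics/%s.png"%sys.argv[1],c["img"])
c=capture("side");S=cloud(c).reshape(-1,3);cv2.imwrite("pics/%s_s.png"%sys.argv[1],c["img"])
def near(P,x,y,r,z0,z1): return P[(np.hypot(P[:,0]-x,P[:,1]-y)<r)&(P[:,2]>z0)&(P[:,2]<z1)]
for n,P in(("top",T),("side",S)):
  for x,y in((428.5,-16.3),(442.5,-185)):
    C=near(P,x,y,60,75,112);m=C[:,:2]
    if len(C): print(n,"pan",len(C),((np.percentile(m,1,axis=0)+np.percentile(m,99,axis=0))/2).round(1),"z",np.percentile(C[:,2],[10,50,90]).round(1))
s=env.get_state();print(s["clock"],np.round(s["position"],1),np.round(s["wrist_force"],2))
E
python3 c.py p1
```

```text
top pan 149 [464.3 -20.6] z [87.5 90.7 94.2]
top pan 1585 [ 443.8 -184.6] z [87.4 89.5 93.1]
side pan 566 [426.6 -15.9] z [87.7 90.1 93.5]
side pan 596 [ 441.7 -185.7] z [87.5 90.  93.9]
4.575 [428.2 -15.1 210.5] [ 0.04  0.37 -3.21]
```

carry_out(rows=[{"translation": [0, -0.001, -0.012], "dr": [0, 0, 0], "fingers": 0.03}, {"translation": [0, 0, -0.012], "dr": [0, 0, 0], "fingers": 0.03}, {"translation": [0, 0, -0.006], "dr": [0, 0, 0], "fingers": 0.03}, {"translation": [0, 0, -0.003], "dr": [0, 0, 0], "fingers": 0.03}, {"translation": [0, 0, -0.003], "dr": [0, 0, 0], "fingers": 0.03}, {"translation": [0, 0, -0.003], "dr": [0, 0, 0], "fingers": 0.03}, {"translation": [0, 0, -0.003], "dr": [0, 0, 0], "fingers": 0.03}, {"translation": [0, 0, 0], "dr": [0, 0, 0], "fingers": 0.03}])

```text
clock: 5.58
position: [428.0, -16.9, 168.1]
eef_rot: [[-1.0, 0.001, -0.0], [0.001, 1.0, 0.0], [0.0, 0.0, -1.0]]
wrist_force: [0.2, -0.4, -3.4]
grip_width: 42.8
grip_force: 62.9
```

carry_out(rows=[{"translation": [0, 0, -0.002], "dr": [0, 0, 0], "fingers": 0.03}, {"translation": [0, 0, -0.002], "dr": [0, 0, 0], "fingers": 0.03}, {"translation": [0, 0, 0], "dr": [0, 0, 0], "fingers": 0.03}])

```text
clock: 5.95
position: [428.0, -16.9, 164.1]
eef_rot: [[-1.0, 0.001, -0.0], [0.001, 1.0, 0.0], [0.0, 0.0, -1.0]]
wrist_force: [0.3, -0.3, -3.8]
grip_width: 42.6
grip_force: 62.9
```

carry_out(rows=[{"translation": [0, 0, -0.001], "dr": [0, 0, 0], "fingers": 0.03}, {"translation": [0, 0, -0.001], "dr": [0, 0, 0], "fingers": 0.03}, {"translation": [0, 0, 0], "dr": [0, 0, 0], "fingers": 0.03}])

```text
clock: 6.32
position: [428.1, -16.9, 162.2]
eef_rot: [[-1.0, 0.0, -0.0], [0.0, 1.0, 0.0], [0.0, 0.0, -1.0]]
wrist_force: [0.8, -0.1, -3.4]
grip_width: 42.7
grip_force: 62.9
```

carry_out(rows=[{"translation": [0, 0, -0.001], "dr": [0, 0, 0], "fingers": 0.03}, {"translation": [0, 0, 0], "dr": [0, 0, 0], "fingers": 0.03}])

```text
clock: 6.58
position: [428.1, -16.9, 161.2]
eef_rot: [[-1.0, 0.001, -0.0], [0.001, 1.0, 0.0], [0.0, 0.0, -1.0]]
wrist_force: [-0.3, 0.5, -3.7]
grip_width: 42.8
grip_force: 62.9
```

carry_out(rows=[{"translation": [0, 0, -0.001], "dr": [0, 0, 0], "fingers": 0.03}, {"translation": [0, 0, 0], "dr": [0, 0, 0], "fingers": 0.03}])

```text
clock: 6.82
position: [428.2, -17.0, 160.4]
eef_rot: [[-1.0, 0.001, 0.0], [0.001, 1.0, -0.0], [-0.0, -0.0, -1.0]]
wrist_force: [-0.2, -0.2, -3.8]
grip_width: 42.6
grip_force: 62.9
```

carry_out(rows=[{"translation": [0, 0, -0.001], "dr": [0, 0, 0], "fingers": 0.03}, {"translation": [0, 0, 0], "dr": [0, 0, 0], "fingers": 0.03}])

```text
clock: 7.08
position: [428.4, -17.0, 160.1]
eef_rot: [[-1.0, 0.0, 0.001], [0.0, 1.0, -0.0], [-0.001, -0.0, -1.0]]
wrist_force: [-2.6, 0.6, 2.3]
grip_width: 42.6
grip_force: 63.3
```

carry_out(rows=[{"translation": [0, 0, 0.0005], "dr": [0, 0, 0], "fingers": 0.03}, {"translation": [0, 0, 0], "dr": [0, 0, 0], "fingers": 0.05}, {"translation": [0, 0, 0], "dr": [0, 0, 0], "fingers": 0.065}, {"translation": [0, 0, 0], "dr": [0, 0, 0], "fingers": 0.075}, {"translation": [0, 0, 0], "dr": [0, 0, 0], "fingers": 0.085}, {"translation": [0, 0, 0], "dr": [0, 0, 0], "fingers": 0.085}])

```text
clock: 7.82
position: [428.1, -16.9, 159.8]
eef_rot: [[-1.0, 0.0, 0.0], [0.0, 1.0, 0.0], [-0.0, 0.0, -1.0]]
wrist_force: [-0.1, 0.9, -0.5]
grip_width: 85.1
grip_force: 0.0
```

carry_out(rows=[{"translation": [0, 0, 0.015], "dr": [0, 0, 0], "fingers": 0.085}, {"translation": [0, 0, 0.035], "dr": [0, 0, 0], "fingers": 0.085}, {"translation": [0, 0, 0.05], "dr": [0, 0, 0], "fingers": 0.085}, {"translation": [0.01, 0.03, 0.01], "dr": [0, 0, 0], "fingers": 0.085}, {"translation": [0.015, 0.045, 0], "dr": [0, 0, 0], "fingers": 0.085}, {"translation": [0.018, 0.052, 0], "dr": [0, 0, 0], "fingers": 0.085}, {"translation": [0.015, 0.041, 0], "dr": [0, 0, 0], "fingers": 0.085}, {"translation": [0.005, 0.01, 0], "dr": [0, 0, 0], "fingers": 0.085}])

```text
clock: 8.82
position: [491.6, 163.0, 270.9]
eef_rot: [[-1.0, -0.003, 0.001], [-0.003, 1.0, 0.0], [-0.001, 0.0, -1.0]]
wrist_force: [0.1, -0.6, -0.1]
grip_width: 84.9
grip_force: 0.0
```

```bash
cat >> c.py <<'E'
from scipy.optimize import least_squares
for x,y in((428.5,-16.3),(442.5,-185),(491.2,161.5),(458,-404)):
  for n,P in(("top",T),("side",S)):
    C=near(P,x,y,30,95,230); C=C[C[:,2]<C[:,2].min()+200] if len(C) else C
    if len(C)>80:
        zt=np.percentile(C[:,2],97); B=near(P,x,y,40,zt-100,zt-24)
        f=least_squares(lambda p:np.hypot(B[:,0]-p[0],B[:,1]-p[1])-22,[x,y],loss="soft_l1")
        print("can",n,f.x.round(1),"ztop",zt.round(1),len(B),np.abs(f.fun).mean().round(2))
E
python3 c.py p2; python3 -c "
import cv2,numpy as np
a=cv2.imread('pics/p2.png');b=cv2.imread('pics/p2_s.png')
cv2.imwrite('pics/v4.png',np.hstack([cv2.resize(a[200:380,150:420],(400,300)),cv2.resize(b[180:330,180:400],(400,300))]))"
```

```text
top pan 1007 [429.  -15.3] z [77.4 79.8 83.9]
top pan 1646 [ 444.  -182.4] z [ 97.4  99.7 103.2]
side pan 486 [422.8 -17.9] z [ 77.9  82.2 103.3]
side pan 663 [ 441.8 -184.6] z [ 95.6 100.1 103.8]
8.925 [491.4 161.6 270.4] [-0.45  0.18 -1.21]
can top [430.1 -17.2] ztop 202.6 68 0.16
can side [427.8 -18.9] ztop 201.1 525 1.82
can top [ 442.5 -185. ] ztop 102.3 0 nan
can side [ 443.3 -178.5] ztop 102.9 652 8.03
can top [491.8 161.2] ztop 121.6 194 0.34
can side [489.7 161.6] ztop 123.4 327 1.97
can top [ 460.6 -414.3] ztop 101.9 373 7.07
can side [ 460.6 -406. ] ztop 102.8 26 2.29c.py:19: RuntimeWarning: Mean of empty slice.
  print("can",n,f.x.round(1),"ztop",zt.round(1),len(B),np.abs(f.fun).mean().round(2))
  ret = ret.dtype.type(ret / rcount)
```

View pics/v4.png

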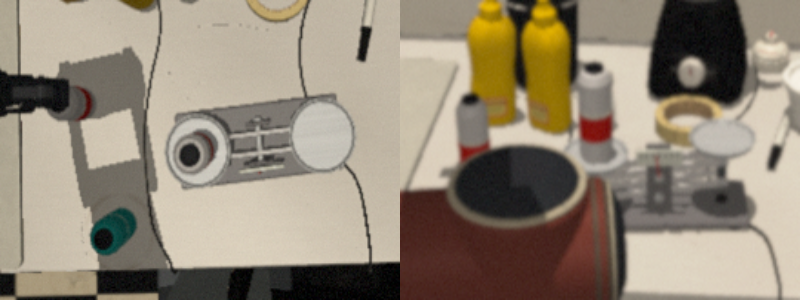

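The first canister stands upright in the left pan (left crop, about (190,150)). That pan is down at about 80 mm and the right pan is up at about 100 mm. Now I'll grasp the second canister.

carry_out(rows=[{"translation": [0, 0, -0.05], "dr": [0, 0, 0], "fingers": 0.085}, {"translation": [0, 0, -0.05], "dr": [0, 0, 0], "fingers": 0.085}, {"translation": [0, 0, -0.05], "dr": [0, 0, 0], "fingers": 0.085}, {"translation": [0, 0, -0.039], "dr": [0, 0, 0], "fingers": 0.07}, {"translation": [0, 0, 0], "dr": [0, 0, 0], "fingers": 0.04}, {"translation": [0, 0, 0], "dr": [0, 0, 0], "fingers": 0.03}, {"translation": [0, 0, 0], "dr": [0, 0, 0], "fingers": 0.03}, {"translation": [0, 0, 0], "dr": [0, 0, 0], "fingers": 0.03}])

```text
clock: 9.93
position: [491.9, 161.1, 82.2]
eef_rot: [[-1.0, 0.001, 0.002], [0.001, 1.0, 0.0], [-0.002, 0.0, -1.0]]
wrist_force: [-0.8, 0.5, -3.7]
grip_width: 42.7
grip_force: 61.0
```

carry_out(rows=[{"translation": [0, 0, 0.03], "dr": [0, 0, 0], "fingers": 0.03}, {"translation": [0, 0, 0.05], "dr": [0, 0, 0], "fingers": 0.03}, {"translation": [0, 0, 0.05], "dr": [0, 0, 0], "fingers": 0.03}, {"translation": [0, 0, 0.05], "dr": [0, 0, 0], "fingers": 0.03}, {"translation": [0, 0, 0.04], "dr": [0, 0, 0], "fingers": 0.03}, {"translation": [0, -0.03, 0.01], "dr": [0, 0, 0], "fingers": 0.03}, {"translation": [-0.005, -0.045, 0], "dr": [0, 0, 0], "fingers": 0.03}, {"translation": [-0.007, -0.048, 0], "dr": [0, 0, 0], "fingers": 0.03}])

```text
clock: 10.92
position: [478.9, 37.2, 311.6]
eef_rot: [[-1.0, -0.001, 0.001], [-0.001, 1.0, -0.0], [-0.001, -0.0, -1.0]]
wrist_force: [-0.8, -0.1, -3.5]
grip_width: 42.8
grip_force: 61.9
```

carry_out(rows=[{"translation": [-0.008, -0.048, 0], "dr": [0, 0, 0], "fingers": 0.03}, {"translation": [-0.008, -0.048, 0], "dr": [0, 0, 0], "fingers": 0.03}, {"translation": [-0.008, -0.048, 0], "dr": [0, 0, 0], "fingers": 0.03}, {"translation": [-0.008, -0.048, 0], "dr": [0, 0, 0], "fingers": 0.03}, {"translation": [-0.005, -0.031, -0.02], "dr": [0, 0, 0], "fingers": 0.03}, {"translation": [0, 0, -0.04], "dr": [0, 0, 0], "fingers": 0.03}, {"translation": [0, 0, -0.02], "dr": [0, 0, 0], "fingers": 0.03}, {"translation": [0, 0, 0], "dr": [0, 0, 0], "fingers": 0.03}])

```text
clock: 11.92
position: [441.3, -184.1, 229.2]
eef_rot: [[-1.0, -0.0, -0.003], [-0.0, 1.0, 0.002], [0.003, 0.002, -1.0]]
wrist_force: [-0.2, -0.4, -2.9]
grip_width: 42.7
grip_force: 61.9
```

carry_out(rows=[{"translation": [0, 0, 0], "dr": [0, 0, 0], "fingers": 0.03}])

```text
clock: 12.05
position: [442.9, -184.9, 232.5]
eef_rot: [[-1.0, -0.0, 0.002], [-0.0, 1.0, -0.001], [-0.002, -0.001, -1.0]]
wrist_force: [0.2, 0.6, -2.7]
grip_width: 42.8
grip_force: 62.1
```

carry_out(rows=[{"translation": [0, 0, -0.018], "dr": [0, 0, 0], "fingers": 0.03}, {"translation": [0, 0, -0.014], "dr": [0, 0, 0], "fingers": 0.03}, {"translation": [0, 0, -0.007], "dr": [0, 0, 0], "fingers": 0.03}, {"translation": [0, 0, -0.003], "dr": [0, 0, 0], "fingers": 0.03}, {"translation": [0, 0, -0.002], "dr": [0, 0, 0], "fingers": 0.03}, {"translation": [0, 0, -0.001], "dr": [0, 0, 0], "fingers": 0.03}, {"translation": [0, 0, 0], "dr": [0, 0, 0], "fingers": 0.03}, {"translation": [0, 0, 0], "dr": [0, 0, 0], "fingers": 0.03}])

```text
clock: 13.05
position: [442.2, -185.0, 186.1]
eef_rot: [[-1.0, 0.001, 0.0], [0.001, 1.0, -0.0], [-0.0, -0.0, -1.0]]
wrist_force: [0.2, -0.4, -3.5]
grip_width: 43.0
grip_force: 62.1
```

carry_out(rows=[{"translation": [0, 0, -0.001], "dr": [0, 0, 0], "fingers": 0.03}, {"translation": [0, 0, -0.001], "dr": [0, 0, 0], "fingers": 0.03}, {"translation": [0, 0, 0], "dr": [0, 0, 0], "fingers": 0.03}])

```text
clock: 13.42
position: [442.0, -184.9, 183.6]
eef_rot: [[-1.0, 0.001, -0.0], [0.001, 1.0, 0.0], [0.0, 0.0, -1.0]]
wrist_force: [0.1, 0.2, -2.1]
grip_width: 42.8
grip_force: 62.1
```

carry_out(rows=[{"translation": [0, 0, -0.001], "dr": [0, 0, 0], "fingers": 0.03}, {"translation": [0, 0, -0.001], "dr": [0, 0, 0], "fingers": 0.03}, {"translation": [0, 0, 0], "dr": [0, 0, 0], "fingers": 0.03}])

```text
clock: 13.8
position: [442.0, -184.9, 181.6]
eef_rot: [[-1.0, 0.0, -0.0], [0.0, 1.0, 0.0], [0.0, 0.0, -1.0]]
wrist_force: [-0.3, 0.8, -1.6]
grip_width: 42.7
grip_force: 62.1
```

carry_out(rows=[{"translation": [0, 0, -0.001], "dr": [0, 0, 0], "fingers": 0.03}, {"translation": [0, 0, -0.001], "dr": [0, 0, 0], "fingers": 0.03}, {"translation": [0, 0, 0], "dr": [0, 0, 0], "fingers": 0.03}])

```text
clock: 14.18
position: [442.3, -185.1, 180.3]
eef_rot: [[-1.0, 0.0, 0.0], [0.0, 1.0, -0.0], [-0.0, -0.0, -1.0]]
wrist_force: [-0.7, 0.1, 0.4]
grip_width: 42.9
grip_force: 62.4
```

carry_out(rows=[{"translation": [0, 0, -0.001], "dr": [0, 0, 0], "fingers": 0.03}, {"translation": [0, 0, -0.001], "dr": [0, 0, 0], "fingers": 0.03}, {"translation": [0, 0, 0], "dr": [0, 0, 0], "fingers": 0.03}])

```text
clock: 14.55
position: [442.3, -185.2, 177.9]
eef_rot: [[-1.0, 0.001, 0.0], [0.001, 1.0, -0.001], [-0.0, -0.001, -1.0]]
wrist_force: [-0.4, -1.1, 0.4]
grip_width: 42.6
grip_force: 62.3
```

carry_out(rows=[{"translation": [0, 0, -0.002], "dr": [0, 0, 0], "fingers": 0.03}, {"translation": [0, 0, -0.002], "dr": [0, 0, 0], "fingers": 0.03}, {"translation": [0, 0, 0], "dr": [0, 0, 0], "fingers": 0.03}])

```text
clock: 14.92
position: [442.2, -185.1, 173.7]
eef_rot: [[-1.0, 0.001, 0.0], [0.001, 1.0, -0.0], [-0.0, -0.0, -1.0]]
wrist_force: [0.1, -1.7, 0.8]
grip_width: 42.7
grip_force: 62.2
```

carry_out(rows=[{"translation": [0, 0, 0], "dr": [0, 0, 0], "fingers": 0.05}, {"translation": [0, 0, 0], "dr": [0, 0, 0], "fingers": 0.065}, {"translation": [0, 0, 0], "dr": [0, 0, 0], "fingers": 0.085}, {"translation": [0, 0, 0], "dr": [0, 0, 0], "fingers": 0.085}, {"translation": [0, 0, 0], "dr": [0, 0, 0], "fingers": 0.085}])

```text
clock: 15.55
position: [442.1, -184.9, 173.8]
eef_rot: [[-1.0, 0.0, -0.0], [0.0, 1.0, 0.0], [0.0, 0.0, -1.0]]
wrist_force: [-0.4, -0.2, 0.3]
grip_width: 84.6
grip_force: 0.0
```

carry_out(rows=[{"translation": [0, 0, 0.015], "dr": [0, 0, 0], "fingers": 0.085}, {"translation": [0, 0, 0.03], "dr": [0, 0, 0], "fingers": 0.085}, {"translation": [0, 0, 0.045], "dr": [0, 0, 0], "fingers": 0.085}, {"translation": [0, 0, 0.04], "dr": [0, 0, 0], "fingers": 0.085}, {"translation": [0, 0.015, 0.01], "dr": [0, 0, 0], "fingers": 0.085}, {"translation": [0, 0.03, 0], "dr": [0, 0, 0], "fingers": 0.085}, {"translation": [0, 0.03, 0], "dr": [0, 0, 0], "fingers": 0.085}, {"translation": [0, 0.01, 0], "dr": [0, 0, 0], "fingers": 0.085}])

```text
clock: 16.55
position: [441.7, -98.2, 313.2]
eef_rot: [[-1.0, -0.002, -0.001], [-0.002, 1.0, 0.0], [0.001, 0.0, -1.0]]
wrist_force: [0.1, -0.2, -0.5]
grip_width: 84.5
grip_force: 0.0
```

carry_out(rows=[{"translation": [0, 0, 0], "dr": [0, 0, 0], "fingers": 0.085}, {"translation": [0, 0, 0], "dr": [0, 0, 0], "fingers": 0.085}, {"translation": [0, 0, 0], "dr": [0, 0, 0], "fingers": 0.085}, {"translation": [0, 0, 0], "dr": [0, 0, 0], "fingers": 0.085}, {"translation": [0, 0, 0], "dr": [0, 0, 0], "fingers": 0.085}, {"translation": [0, 0, 0], "dr": [0, 0, 0], "fingers": 0.085}])

```text
clock: 17.3
position: [442.1, -100.1, 313.8]
eef_rot: [[-1.0, 0.001, -0.0], [0.001, 1.0, -0.0], [0.0, -0.0, -1.0]]
wrist_force: [0.3, -0.3, 0.0]
grip_width: 85.0
grip_force: 0.0
```

```bash
python3 c.py p3 2>/dev/null; python3 -c "
import cv2,numpy as np
a=cv2.imread('pics/p3.png');b=cv2.imread('pics/p3_s.png')
cv2.imwrite('pics/v5.png',np.hstack([cv2.resize(a[200:380,230:430],(333,300)),cv2.resize(b[180:300,250:420],(425,300))]))"
```

```text
top pan 150 [ 476.9 -194.7] z [ 98.6 101.  105. ]
side pan 489 [421.6 -17.7] z [ 78.2  82.5 105.2]
side pan 487 [ 437.  -182.4] z [ 79.4 100.5 105.7]
17.4 [ 442.1 -100.   313.8] [0.43 0.4  0.13]
can side [427.8 -18.4] ztop 200.9 521 1.62
can side [ 441.2 -184.4] ztop 221.0 529 1.8
can top [ 461.2 -407.6] ztop 101.8 373 7.09
can side [ 461.5 -404.8] ztop 102.9 29 2.53
```

View pics/v5.png

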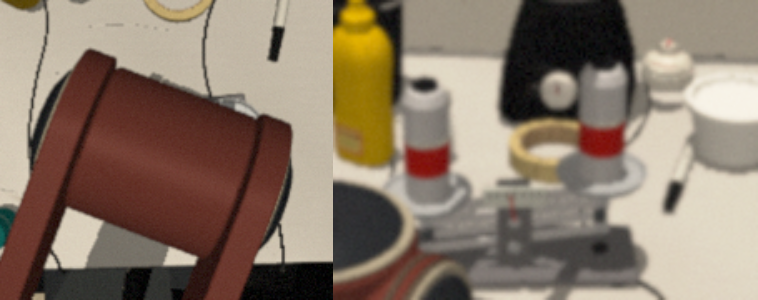

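The balance is at rest. The left canister (side crop (428,140), top at 201 mm) is at the lower stop and the right one is raised (top at 221 mm), so the left is heavier. I'll lift it slowly so the right pan comes down gently.

carry_out(rows=[{"translation": [-0.004, 0.025, 0], "dr": [0, 0, 0], "fingers": 0.085}, {"translation": [-0.006, 0.035, 0], "dr": [0, 0, 0], "fingers": 0.085}, {"translation": [-0.004, 0.0235, 0], "dr": [0, 0, 0], "fingers": 0.085}, {"translation": [0, 0, -0.03], "dr": [0, 0, 0], "fingers": 0.085}, {"translation": [0, 0, -0.04], "dr": [0, 0, 0], "fingers": 0.085}, {"translation": [0, 0, -0.04], "dr": [0, 0, 0], "fingers": 0.085}, {"translation": [0, 0, -0.03], "dr": [0, 0, 0], "fingers": 0.085}, {"translation": [0, 0, -0.012], "dr": [0, 0, 0], "fingers": 0.085}])

```text
clock: 18.4
position: [427.0, -16.2, 159.7]
eef_rot: [[-1.0, 0.0, -0.003], [0.0, 1.0, 0.001], [0.003, 0.001, -1.0]]
wrist_force: [0.4, -0.1, 0.2]
grip_width: 84.9
grip_force: 0.0
```

carry_out(rows=[{"translation": [0, 0, 0], "dr": [0, 0, 0], "fingers": 0.07}, {"translation": [0, 0, 0], "dr": [0, 0, 0], "fingers": 0.05}, {"translation": [0, 0, 0], "dr": [0, 0, 0], "fingers": 0.04}, {"translation": [0, 0, 0], "dr": [0, 0, 0], "fingers": 0.03}, {"translation": [0, 0, 0], "dr": [0, 0, 0], "fingers": 0.03}])

```text
clock: 19.02
position: [429.3, -16.8, 163.8]
eef_rot: [[-1.0, 0.0, 0.003], [0.0, 1.0, -0.001], [-0.003, -0.001, -1.0]]
wrist_force: [-0.7, -1.0, 6.6]
grip_width: 42.6
grip_force: 60.6
```

carry_out(rows=[{"translation": [0, 0, 0.002], "dr": [0, 0, 0], "fingers": 0.03}, {"translation": [0, 0, 0.003], "dr": [0, 0, 0], "fingers": 0.03}, {"translation": [0, 0, 0.003], "dr": [0, 0, 0], "fingers": 0.03}, {"translation": [0, 0, 0.003], "dr": [0, 0, 0], "fingers": 0.03}, {"translation": [0, 0, 0.003], "dr": [0, 0, 0], "fingers": 0.03}, {"translation": [0, 0, 0.003], "dr": [0, 0, 0], "fingers": 0.03}, {"translation": [0, 0, 0.003], "dr": [0, 0, 0], "fingers": 0.03}, {"translation": [0, 0, 0.002], "dr": [0, 0, 0], "fingers": 0.03}])

```text
clock: 20.02
position: [428.1, -16.6, 184.0]
eef_rot: [[-1.0, 0.001, -0.0], [0.001, 1.0, -0.001], [0.0, -0.001, -1.0]]
wrist_force: [0.4, -1.1, -0.3]
grip_width: 42.8
grip_force: 60.8
```

carry_out(rows=[{"translation": [0, 0, 0.002], "dr": [0, 0, 0], "fingers": 0.03}, {"translation": [0, 0, 0.002], "dr": [0, 0, 0], "fingers": 0.03}, {"translation": [0, 0, 0.002], "dr": [0, 0, 0], "fingers": 0.03}, {"translation": [0, 0, 0.005], "dr": [0, 0, 0], "fingers": 0.03}, {"translation": [0, 0, 0.03], "dr": [0, 0, 0], "fingers": 0.03}, {"translation": [0, 0, 0.05], "dr": [0, 0, 0], "fingers": 0.03}, {"translation": [0, 0, 0.05], "dr": [0, 0, 0], "fingers": 0.03}, {"translation": [0, 0, 0], "dr": [0, 0, 0], "fingers": 0.03}])

```text
clock: 21.02
position: [430.0, -16.9, 330.6]
eef_rot: [[-1.0, 0.0, 0.01], [0.0, 1.0, -0.002], [-0.01, -0.002, -1.0]]
wrist_force: [1.2, 0.5, -3.9]
grip_width: 42.6
grip_force: 61.9
```

carry_out(rows=[{"translation": [0.002, -0.03, 0], "dr": [0, 0, 0], "fingers": 0.03}, {"translation": [0.004, -0.05, 0], "dr": [0, 0, 0], "fingers": 0.03}, {"translation": [0.004, -0.055, 0], "dr": [0, 0, 0], "fingers": 0.03}, {"translation": [0.004, -0.055, 0], "dr": [0, 0, 0], "fingers": 0.03}, {"translation": [0.005, -0.055, 0], "dr": [0, 0, 0], "fingers": 0.03}, {"translation": [0.005, -0.055, 0], "dr": [0, 0, 0], "fingers": 0.03}, {"translation": [0.004, -0.05, 0], "dr": [0, 0, 0], "fingers": 0.03}, {"translation": [0.003, -0.037, 0], "dr": [0, 0, 0], "fingers": 0.03}])

```text
clock: 22.02
position: [458.4, -405.1, 322.0]
eef_rot: [[-1.0, 0.002, -0.003], [0.002, 1.0, 0.003], [0.003, 0.003, -1.0]]
wrist_force: [0.5, 1.2, -3.0]
grip_width: 42.8
grip_force: 62.2
```

carry_out(rows=[{"translation": [0, 0, -0.05], "dr": [0, 0, 0], "fingers": 0.03}, {"translation": [0, 0, -0.04], "dr": [0, 0, 0], "fingers": 0.03}, {"translation": [0, 0, -0.02], "dr": [0, 0, 0], "fingers": 0.03}, {"translation": [0, 0, 0], "dr": [0, 0, 0], "fingers": 0.03}, {"translation": [0, 0, 0], "dr": [0, 0, 0], "fingers": 0.03}, {"translation": [0, 0, 0], "dr": [0, 0, 0], "fingers": 0.03}])

```text
clock: 22.78
position: [460.0, -404.3, 217.5]
eef_rot: [[-1.0, 0.0, 0.003], [0.0, 1.0, -0.003], [-0.003, -0.003, -1.0]]
wrist_force: [-0.2, 0.1, -3.9]
grip_width: 42.7
grip_force: 62.4
```

```bash
cat > d.py <<'E'
from h import *
for cam in("top","side"):
    c=capture(cam); cv2.imwrite(f"pics/p4{cam}.png",c["img"]); W=cloud(c); np.save(f"w4{cam}.npy",W)
    np.savez(f"cam_{cam}.npz",**{k:np.array(c[k]) for k in("fx","fy","cx","cy","dist_coeffs","R","t")})
s=env.get_state();print(s["clock"],np.round(s["position"],1),np.round(s["eef_rot"],3).tolist(),np.round(s["wrist_force"],1))
a=cv2.imread('pics/top0.png');b=cv2.imread('pics/side0.png');A=cv2.imread('pics/p4top.png');B=cv2.imread('pics/p4side.png')
f=lambda i,u,v:cv2.resize(i[v:v+75,u:u+100],(400,300),interpolation=cv2.INTER_CUBIC)
cv2.imwrite('pics/v6.png',np.vstack([np.hstack([f(a,420,230),f(b,400,225)]),np.hstack([f(A,420,230),f(B,400,225)])]))
E
python3 d.py
```

```text
22.875 [ 459.7 -404.   216.7] [[-1.0, 0.0, 0.002], [0.0, 1.0, -0.002], [-0.002, -0.002, -1.0]] [-0.6  0.1 -3. ]
```

View pics/v6.png

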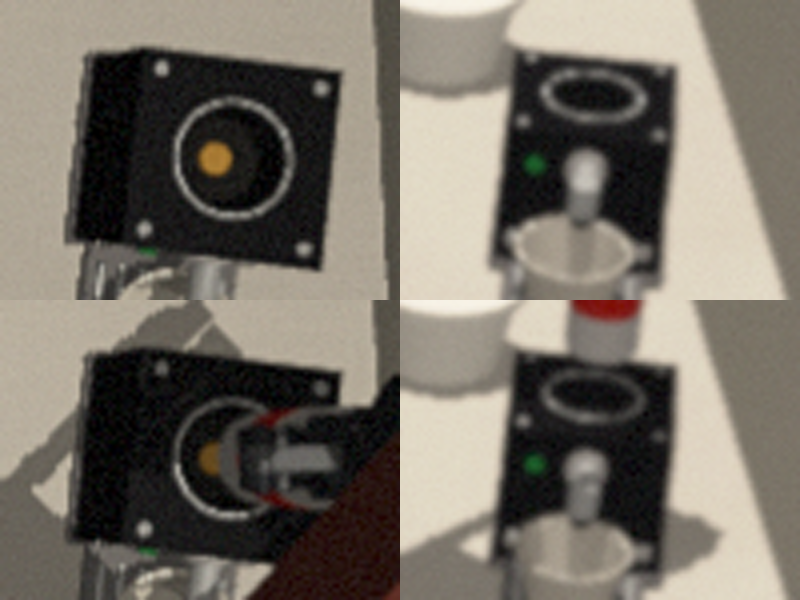

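```bash
cat > e.py <<'E'
from h import *
from scipy.optimize import least_squares
def toplane(uv,k,z):
    K=np.array([[k["fx"],0,k["cx"]],[0,k["fy"],k["cy"]],[0,0,1.]])
    n=cv2.undistortPoints(uv.reshape(-1,1,2).astype(float),K,k["dist_coeffs"]).reshape(-1,2)
    d=np.c_[n,np.ones(len(n))]@k["R"]; o=-k["R"].T@k["t"]
    return o+d*((z-o[2])/d[:,2])[:,None]
for cam,(u,v),bw in(("top",(478.5,269.5),20),("side",(448.5,249.3),20)):
    k=dict(np.load(f"cam_{cam}.npz")); g=cv2.cvtColor(cv2.imread(f"pics/{cam}0.png"),cv2.COLOR_BGR2GRAY).astype(float)
    V,U=np.mgrid[0:480,0:640]; P=toplane(np.stack([U.ravel(),V.ravel()],-1),k,100.).reshape(480,640,3)
    r=np.hypot(P[...,0]-458,P[...,1]+404)
    m=(r<36)&(r>18)&(g>80); w=g[m]-80; Q=P[m]
    f=least_squares(lambda p:np.sqrt(w)*(np.hypot(Q[:,0]-p[0],Q[:,1]-p[1])-p[2]),[458,-404,25],loss="soft_l1",f_scale=10)
    print(cam,"ring",f.x.round(2),m.sum())
    W=np.load(f"w4{cam}.npy").reshape(-1,3)
    for z0,z1 in((140,180),(140,200)):
        B=W[(np.hypot(W[:,0]-460,W[:,1]+404)<30)&(W[:,2]>z0)&(W[:,2]<z1)]
        if len(B)>15:
            f=least_squares(lambda p:np.hypot(B[:,0]-p[0],B[:,1]-p[1])-22,[460,-404],loss="soft_l1")
            print(cam,"can",f.x.round(1),len(B),np.abs(f.fun).mean().round(2))
    # image silhouette mid of the canister at side: columns
    if cam=="side":
        im=cv2.imread("pics/p4side.png").astype(int); hsv=cv2.cvtColor(im.astype(np.uint8),cv2.COLOR_BGR2HSV)
        R=(hsv[...,1]>150)&((hsv[...,0]<8)|(hsv[...,0]>172))&(abs(U-450)<25)&(abs(V-222)<15)
        vs,us=np.nonzero(R); print("red u range",us.min(),us.max(),vs.min(),vs.max())
    s0=toplane(np.array([[478.5,269.5],[448.5,249.3]]),k,100.)
E
python3 e.py
```

```text
top ring [ 460.37 -403.83   28.29] 153
top can [ 461.  -406.3] 101 0.35
top can [ 460.9 -406.2] 136 0.34
side ring [ 459.44 -405.13   28.45] 109
side can [ 458.7 -406.4] 286 1.61
side can [ 458.6 -406.3] 432 1.71
red u range 443 459 217 229
```

```bash
cat >> e.py <<'E'
print("---")
k=dict(np.load("cam_side.npz")); im=cv2.imread("pics/p4side.png"); g=im.astype(float)
def ray(uv):
    K=np.array([[k["fx"],0,k["cx"]],[0,k["fy"],k["cy"]],[0,0,1.]])
    n=cv2.undistortPoints(np.array(uv,float).reshape(-1,1,2),K,k["dist_coeffs"]).reshape(-1,2)
    return -k["R"].T@k["t"],np.c_[n,np.ones(len(n))]@k["R"]
for v in range(214,240,2):
    row=g[v,430:475]; d=np.abs(np.diff(row,axis=0)).sum(1); L=430.5+np.argmax(d[:20]); Rr=430.5+22+np.argmax(d[22:])
    o,D=ray([[L,v],[Rr,v]]); X=o+D*((460-o[0])/D[:,0])[:,None]
    print(v,L,Rr,"y",X[:,1].round(1),"mid",X[:,1].mean().round(1),"z",X[:,2].mean().round(0))
for cam in("top","side"):
    W=np.load(f"w4{cam}.npy").reshape(-1,3)
    for z0 in range(135,195,12):
        B=W[(np.hypot(W[:,0]-460,W[:,1]+404)<30)&(W[:,2]>z0)&(W[:,2]<z0+12)]
        if len(B)>15:
            f=least_squares(lambda p:np.hypot(B[:,0]-p[0],B[:,1]-p[1])-22,[460,-404],loss="soft_l1"); print(cam,z0,f.x.round(1),len(B),(np.percentile(B[:,1],[3,97])).round(1))
E
python3 e.py | sed -n '/---/,$p'
```

```text
---
214 442.5 469.5 y [-383.8 -446.8] mid -415.3 z 193.0
216 442.5 461.5 y [-384.3 -428.7] mid -406.5 z 187.0
218 442.5 460.5 y [-384.8 -426.9] mid -405.8 z 182.0
220 442.5 460.5 y [-385.2 -427.5] mid -406.3 z 177.0
222 441.5 460.5 y [-383.4 -428. ] mid -405.7 z 172.0
224 441.5 460.5 y [-383.9 -428.6] mid -406.2 z 166.0
226 441.5 459.5 y [-384.4 -426.8] mid -405.6 z 161.0
228 441.5 459.5 y [-384.9 -427.4] mid -406.1 z 155.0
230 441.5 459.5 y [-385.3 -427.9] mid -406.6 z 150.0
232 441.5 459.5 y [-385.8 -428.5] mid -407.2 z 145.0
234 441.5 459.5 y [-386.3 -429.1] mid -407.7 z 139.0
236 441.5 459.5 y [-386.8 -429.7] mid -408.3 z 134.0
238 441.5 458.5 y [-387.3 -427.9] mid -407.6 z 128.0
top 135 [ 461.  -406.3] 45 [-400.  -384.1]
top 147 [ 461.  -406.4] 43 [-398.3 -383.9]
top 159 [ 460.9 -406. ] 16 [-400.5 -383.3]
top 183 [ 460.9 -405.8] 20 [-399.8 -388.8]
side 135 [ 459.2 -406.5] 82 [-424.9 -385.1]
side 147 [ 458.8 -406.8] 92 [-426.3 -385.5]
side 159 [ 458.4 -406.5] 76 [-425.4 -384.8]
side 171 [ 458.1 -405.5] 95 [-425.3 -384.9]
side 183 [ 458.3 -406.2] 86 [-425.6 -384.4]
```

carry_out(rows=[{"translation": [0, 0.0017, -0.01], "dr": [0, 0, 0], "fingers": 0.03}, {"translation": [0, 0, -0.01], "dr": [0, 0, 0], "fingers": 0.03}, {"translation": [0, 0, -0.006], "dr": [0, 0, 0], "fingers": 0.03}, {"translation": [0, 0, -0.002], "dr": [0, 0, 0], "fingers": 0.03}, {"translation": [0, 0, 0], "dr": [0, 0, 0], "fingers": 0.03}, {"translation": [0, 0, 0], "dr": [0, 0, 0], "fingers": 0.03}])

```text
clock: 23.62
position: [459.3, -402.0, 187.3]
eef_rot: [[-1.0, 0.001, 0.001], [0.001, 1.0, -0.001], [-0.001, -0.001, -1.0]]
wrist_force: [-0.4, -0.6, -3.3]
grip_width: 42.3
grip_force: 62.4
```

```bash
cat > f.py <<'E'
from h import *
for cam in("top","side"):
    c=capture(cam); cv2.imwrite(f"pics/p5{cam}.png",c["img"])
s=env.get_state();print(s["clock"],np.round(s["position"],1),np.round(s["wrist_force"],1))
f=lambda i,u,v:cv2.resize(i[v:v+75,u:u+100],(400,300),interpolation=cv2.INTER_CUBIC)
cv2.imwrite('pics/v7.png',np.hstack([f(cv2.imread('pics/p5top.png'),430,230),f(cv2.imread('pics/p5side.png'),400,205)]))
E
python3 f.py
```

```text
23.725 [ 459.3 -401.9  187.3] [-0.3  0.6 -3.9]
```

View pics/v7.png

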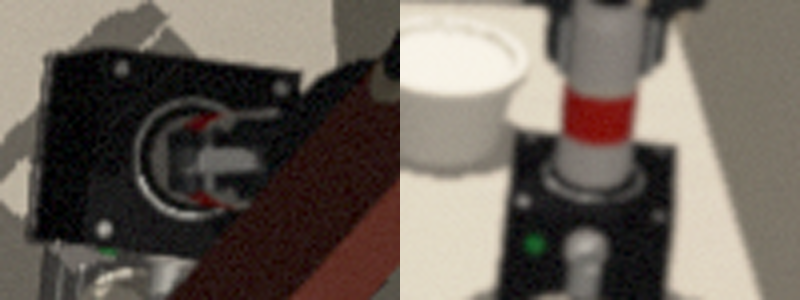

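The side crop shows the canister foot (about (592,180)) inside the ring (about (595,180)), leaning the same way as the dock's verticals, so it is upright. Foot is about 5 mm above the mouth. Lowering carefully.

carry_out(rows=[{"translation": [0, -0.0007, -0.002], "dr": [0, 0, 0], "fingers": 0.03}, {"translation": [0, 0, -0.002], "dr": [0, 0, 0], "fingers": 0.03}, {"translation": [0, 0, -0.002], "dr": [0, 0, 0], "fingers": 0.03}, {"translation": [0, 0, -0.001], "dr": [0, 0, 0], "fingers": 0.03}, {"translation": [0, 0, 0], "dr": [0, 0, 0], "fingers": 0.03}])

```text
clock: 24.35
position: [459.1, -402.4, 179.6]
eef_rot: [[-1.0, 0.0, -0.0], [0.0, 1.0, 0.0], [0.0, 0.0, -1.0]]
wrist_force: [-0.5, 0.8, -2.6]
grip_width: 42.5
grip_force: 62.4
```

carry_out(rows=[{"translation": [0, 0, -0.001], "dr": [0, 0, 0], "fingers": 0.03}, {"translation": [0, 0, -0.001], "dr": [0, 0, 0], "fingers": 0.03}, {"translation": [0, 0, -0.001], "dr": [0, 0, 0], "fingers": 0.03}, {"translation": [0, 0, 0], "dr": [0, 0, 0], "fingers": 0.03}])

```text
clock: 24.85
position: [459.1, -402.4, 176.7]
eef_rot: [[-1.0, 0.001, -0.0], [0.001, 1.0, 0.0], [0.0, 0.0, -1.0]]
wrist_force: [0.7, -1.2, -3.8]
grip_width: 42.5
grip_force: 62.4
```

carry_out(rows=[{"translation": [0, 0, -0.0015], "dr": [0, 0, 0], "fingers": 0.03}, {"translation": [0, 0, -0.0015], "dr": [0, 0, 0], "fingers": 0.03}, {"translation": [0, 0, -0.0015], "dr": [0, 0, 0], "fingers": 0.03}, {"translation": [0, 0, -0.0015], "dr": [0, 0, 0], "fingers": 0.03}, {"translation": [0, 0, -0.0015], "dr": [0, 0, 0], "fingers": 0.03}, {"translation": [0, 0, -0.001], "dr": [0, 0, 0], "fingers": 0.03}, {"translation": [0, 0, 0], "dr": [0, 0, 0], "fingers": 0.03}])

```text
clock: 25.72
position: [459.1, -402.4, 168.2]
eef_rot: [[-1.0, 0.0, -0.0], [0.0, 1.0, 0.0], [0.0, 0.0, -1.0]]
wrist_force: [-0.2, -0.9, -4.2]
grip_width: 42.8
grip_force: 62.4
```

carry_out(rows=[{"translation": [0, 0, -0.001], "dr": [0, 0, 0], "fingers": 0.03}, {"translation": [0, 0, -0.001], "dr": [0, 0, 0], "fingers": 0.03}, {"translation": [0, 0, -0.001], "dr": [0, 0, 0], "fingers": 0.03}, {"translation": [0, 0, 0], "dr": [0, 0, 0], "fingers": 0.03}])

```text
clock: 26.22
position: [459.1, -402.4, 165.1]
eef_rot: [[-1.0, 0.001, -0.0], [0.001, 1.0, 0.0], [0.0, 0.0, -1.0]]
wrist_force: [-0.1, -0.4, -2.6]
grip_width: 42.5
grip_force: 62.4
```

carry_out(rows=[{"translation": [0, 0, -0.001], "dr": [0, 0, 0], "fingers": 0.03}, {"translation": [0, 0, -0.001], "dr": [0, 0, 0], "fingers": 0.03}, {"translation": [0, 0, -0.001], "dr": [0, 0, 0], "fingers": 0.03}, {"translation": [0, 0, 0], "dr": [0, 0, 0], "fingers": 0.03}])

```text
clock: 26.72
position: [459.1, -402.4, 162.1]
eef_rot: [[-1.0, 0.0, -0.0], [0.0, 1.0, 0.0], [0.0, 0.0, -1.0]]
wrist_force: [0.3, -0.2, -3.2]
grip_width: 42.9
grip_force: 62.4
```

carry_out(rows=[{"translation": [0, 0, -0.001], "dr": [0, 0, 0], "fingers": 0.03}, {"translation": [0, 0, -0.001], "dr": [0, 0, 0], "fingers": 0.03}, {"translation": [0, 0, 0], "dr": [0, 0, 0], "fingers": 0.03}])

```text
clock: 27.1
position: [459.1, -402.4, 160.1]
eef_rot: [[-1.0, 0.0, -0.0], [0.0, 1.0, 0.0], [0.0, 0.0, -1.0]]
wrist_force: [-0.7, 0.1, -3.0]
grip_width: 42.5
grip_force: 62.4
```

carry_out(rows=[{"translation": [0, 0, -0.001], "dr": [0, 0, 0], "fingers": 0.03}, {"translation": [0, 0, -0.001], "dr": [0, 0, 0], "fingers": 0.03}, {"translation": [0, 0, 0], "dr": [0, 0, 0], "fingers": 0.03}])

```text
clock: 27.48
position: [459.2, -402.5, 158.6]
eef_rot: [[-1.0, 0.001, 0.0], [0.001, 1.0, -0.0], [-0.0, -0.0, -1.0]]
wrist_force: [-0.3, -0.7, -1.2]
grip_width: 42.4
grip_force: 62.5
```

carry_out(rows=[{"translation": [0, 0, -0.001], "dr": [0, 0, 0], "fingers": 0.03}, {"translation": [0, 0, -0.001], "dr": [0, 0, 0], "fingers": 0.03}, {"translation": [0, 0, 0], "dr": [0, 0, 0], "fingers": 0.03}])

```text
clock: 27.85
position: [459.4, -402.6, 157.3]
eef_rot: [[-1.0, 0.0, 0.001], [0.0, 1.0, -0.0], [-0.001, -0.0, -1.0]]
wrist_force: [-1.5, 2.1, 3.5]
grip_width: 42.7
grip_force: 63.0
```

carry_out(rows=[{"translation": [0, 0, -0.001], "dr": [0, 0, 0], "fingers": 0.03}, {"translation": [0, 0, -0.001], "dr": [0, 0, 0], "fingers": 0.03}, {"translation": [0, 0, 0], "dr": [0, 0, 0], "fingers": 0.03}])

```text
clock: 28.22
position: [459.5, -402.7, 156.3]
eef_rot: [[-1.0, 0.0, 0.001], [0.0, 1.0, -0.001], [-0.001, -0.001, -1.0]]
wrist_force: [-2.9, 3.7, 9.3]
grip_width: 42.8
grip_force: 63.6
```

carry_out(rows=[{"translation": [0, 0, -0.0006], "dr": [0, 0, 0], "fingers": 0.03}, {"translation": [0, 0, -0.0006], "dr": [0, 0, 0], "fingers": 0.03}, {"translation": [0, 0, 0], "dr": [0, 0, 0], "fingers": 0.03}, {"translation": [0, 0, 0], "dr": [0, 0, 0], "fingers": 0.03}])

```text
clock: 28.72
position: [459.6, -402.7, 155.7]
eef_rot: [[-1.0, 0.0, 0.001], [0.0, 1.0, -0.001], [-0.001, -0.001, -1.0]]
wrist_force: [-3.6, 4.1, 10.9]
grip_width: 42.7
grip_force: 63.8
```

carry_out(rows=[{"translation": [0, 0, -0.0008], "dr": [0, 0, 0], "fingers": 0.03}, {"translation": [0, 0, 0], "dr": [0, 0, 0], "fingers": 0.03}, {"translation": [0, 0, 0], "dr": [0, 0, 0], "fingers": 0.03}, {"translation": [0, 0, 0], "dr": [0, 0, 0], "fingers": 0.03}])

```text
clock: 29.22
position: [459.7, -402.8, 155.4]
eef_rot: [[-1.0, 0.0, 0.001], [0.0, 1.0, -0.001], [-0.001, -0.001, -1.0]]
wrist_force: [-4.7, 5.0, 13.7]
grip_width: 42.9
grip_force: 64.0
```

carry_out(rows=[{"translation": [0, 0, 0], "dr": [0, 0, 0], "fingers": 0.03}, {"translation": [0, 0, 0], "dr": [0, 0, 0], "fingers": 0.03}, {"translation": [0, 0, 0], "dr": [0, 0, 0], "fingers": 0.03}, {"translation": [0, 0, 0], "dr": [0, 0, 0], "fingers": 0.03}, {"translation": [0, 0, 0], "dr": [0, 0, 0], "fingers": 0.03}, {"translation": [0, 0, 0], "dr": [0, 0, 0], "fingers": 0.03}, {"translation": [0, 0, 0], "dr": [0, 0, 0], "fingers": 0.03}, {"translation": [0, 0, 0], "dr": [0, 0, 0], "fingers": 0.03}])

```text
clock: 30.22
position: [459.7, -402.8, 155.4]
eef_rot: [[-1.0, 0.0, 0.001], [0.0, 1.0, -0.001], [-0.001, -0.001, -1.0]]
wrist_force: [-4.0, 4.7, 12.4]
grip_width: 42.3
grip_force: 64.0
```

carry_out(rows=[{"translation": [0, 0, 0], "dr": [0, 0, 0], "fingers": 0.03}, {"translation": [0, 0, 0], "dr": [0, 0, 0], "fingers": 0.03}, {"translation": [0, 0, 0], "dr": [0, 0, 0], "fingers": 0.03}])

```text
clock: 30.6
position: [459.7, -402.8, 155.4]
eef_rot: [[-1.0, 0.0, 0.001], [0.0, 1.0, -0.001], [-0.001, -0.001, -1.0]]
wrist_force: [-2.9, 5.9, 13.3]
grip_width: 42.4
grip_force: 64.0
```

carry_out(rows=[{"translation": [0, 0, 0.001], "dr": [0, 0, 0], "fingers": 0.03}, {"translation": [0, 0, 0.001], "dr": [0, 0, 0], "fingers": 0.03}, {"translation": [0, 0, 0.001], "dr": [0, 0, 0], "fingers": 0.03}, {"translation": [0, 0, 0], "dr": [0, 0, 0], "fingers": 0.05}, {"translation": [0, 0, 0], "dr": [0, 0, 0], "fingers": 0.065}, {"translation": [0, 0, 0], "dr": [0, 0, 0], "fingers": 0.085}, {"translation": [0, 0, 0], "dr": [0, 0, 0], "fingers": 0.085}, {"translation": [0, 0, 0], "dr": [0, 0, 0], "fingers": 0.085}])

```text
clock: 31.6
position: [459.1, -402.5, 155.2]
eef_rot: [[-1.0, 0.001, -0.0], [0.001, 1.0, 0.0], [0.0, 0.0, -1.0]]
wrist_force: [0.5, 0.4, 0.2]
grip_width: 84.9
grip_force: 0.0
```

carry_out(rows=[{"translation": [0, 0, 0.015], "dr": [0, 0, 0], "fingers": 0.085}, {"translation": [0, 0, 0.04], "dr": [0, 0, 0], "fingers": 0.085}, {"translation": [0, 0, 0.05], "dr": [0, 0, 0], "fingers": 0.085}, {"translation": [0, 0, 0.05], "dr": [0, 0, 0], "fingers": 0.085}, {"translation": [0, 0.03, 0.01], "dr": [0, 0, 0], "fingers": 0.085}, {"translation": [0, 0.05, 0], "dr": [0, 0, 0], "fingers": 0.085}, {"translation": [0, 0.03, 0], "dr": [0, 0, 0], "fingers": 0.085}, {"translation": [0, 0, 0], "dr": [0, 0, 0], "fingers": 0.085}])

```text
clock: 32.6
position: [459.4, -291.1, 322.1]
eef_rot: [[-1.0, -0.002, 0.002], [-0.002, 1.0, -0.002], [-0.002, -0.002, -1.0]]
wrist_force: [-0.4, -0.6, 0.0]
grip_width: 85.1
grip_force: 0.0
```

```bash
sed -i 's/p5/p6/g; s/v7/v8/; s/430,230/420,220/' f.py; sed -i '/v8/d' f.py
cat >> f.py <<'E'
g=lambda i,u,v:cv2.resize(i[v:v+150,u:u+200],(400,300))
cv2.imwrite('pics/v8.png',np.hstack([g(cv2.imread('pics/p6top.png'),340,200),g(cv2.imread('pics/p6side.png'),290,180)]))
P=cloud(c).reshape(-1,3)
for x,y in((441,-184.5),(460,-404)):
    C=P[(np.hypot(P[:,0]-x,P[:,1]-y)<30)&(P[:,2]>110)&(P[:,2]<240)];print(np.percentile(C[:,2],97))
E
python3 f.py
```

```text
32.7 [ 459.3 -292.8  321.4] [ 0.1 -0.5  0.5]
200.97496040443207
195.31689494032673
```

View pics/v8.png

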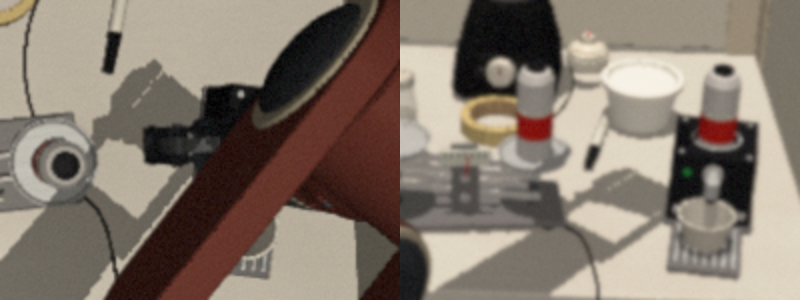

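The heavier canister stands upright in the dock (side crop (720,105)); its top at 195 mm puts the foot at about 73 mm, the height it was pressed to. The lighter one stands on the right pan (535,105), and the arm is clear.

```bash
python3 -c "
from cell import env
print(env.sign_off())"
```

```text
the job is handed in; nothing more can be done
None
```

I handed the job in: the heavier canister (first at about x 392, y 198) stands in the dock well, pressed for about 1.5 s at about 13 N on the wrist (about 16 N on the seal), and the lighter one is still upright on the right pan; no verdict came back.

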